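Find the lid that rocks and push it open

TASK

Three wells of the parts chest are packed full and one is empty, but the four lids look alike. Press the lids with the fingertips near one edge until you find the one that rocks, then push that edge down into the well until the lid stands nearly as far open as it goes, and leave it open with the hand clear. Pick nothing up, and leave everything else on the chest and the bench where it is.

Things in the scene. Friction and masses are not known exactly. Their poses are not given: they have to be found in the camera images.
- chest: Dark wooden chest fixed to the bench, 225 mm deep, 474 wide, 75 high. Origin on the bench below the middle of the row of lids; x to its back (away from the robot), y to its left. Four wells in a row along y, each 135 x 90 mm, inner floor 6 mm above the bench, pale plywood lids flush in the top. Front rail 25, back rail 65, middle divider 40, other dividers 12 mm wide, end walls 25.
- lid1_top (a point): Centre of the top face of the first (leftmost, +y end) lid, above its pivot; frame tips with the lid (x to the chest's back, z up). All lids alike: 130 mm (x) by 86 (y), 10 thick, top 75 mm above the bench, hinged on a rod across the middle, 5 mm below the top: one edge sinks, the other rises. Empty well: 2 N at 35 mm from the pivot tips it, friction holds it at any angle. Full well: it gives 1-2 mm, then is firm.
- lid1 (a joint): Tilt of the first (leftmost, +y end) lid, rad: 0 shut and flush, positive when its near (front) edge is down and its far edge up, negative the other way; stops at +1.0 and -1.0. Either way counts as open.
- lid2_top (a point): Centre of the top face of the second from the left lid, above its pivot; frame tips with the lid (x to the chest's back, z up). All lids alike: 130 mm (x) by 86 (y), 10 thick, top 75 mm above the bench, hinged on a rod across the middle, 5 mm below the top: one edge sinks, the other rises. Empty well: 2 N at 35 mm from the pivot tips it, friction holds it at any angle. Full well: it gives 1-2 mm, then is firm.
- lid2 (a joint): Tilt of the second from the left lid, rad: 0 shut and flush, positive when its near (front) edge is down and its far edge up, negative the other way; stops at +1.0 and -1.0. Either way counts as open.
- lid3_top (a point): Centre of the top face of the third from the left lid, above its pivot; frame tips with the lid (x to the chest's back, z up). All lids alike: 130 mm (x) by 86 (y), 10 thick, top 75 mm above the bench, hinged on a rod across the middle, 5 mm below the top: one edge sinks, the other rises. Empty well: 2 N at 35 mm from the pivot tips it, friction holds it at any angle. Full well: it gives 1-2 mm, then is firm.
- lid3 (a joint): Tilt of the third from the left lid, rad: 0 shut and flush, positive when its near (front) edge is down and its far edge up, negative the other way; stops at +1.0 and -1.0. Either way counts as open.
- lid4_top (a point): Centre of the top face of the fourth (rightmost, -y end) lid, above its pivot; frame tips with the lid (x to the chest's back, z up). All lids alike: 130 mm (x) by 86 (y), 10 thick, top 75 mm above the bench, hinged on a rod across the middle, 5 mm below the top: one edge sinks, the other rises. Empty well: 2 N at 35 mm from the pivot tips it, friction holds it at any angle. Full well: it gives 1-2 mm, then is firm.
- lid4 (a joint): Tilt of the fourth (rightmost, -y end) lid, rad: 0 shut and flush, positive when its near (front) edge is down and its far edge up, negative the other way; stops at +1.0 and -1.0. Either way counts as open.
- spool: Wooden thread spool, 32 mm across, 40 mm high, standing on the chest's middle divider behind the pivot line; origin in the middle of its underside. To be left alone.
- tin: Small round steel tin, 48 mm across, 45 mm high, standing on the back rail of the chest, left half; origin in the middle of its underside. To be left alone.
- dapper: Steel doming punch, 28 mm across, 40 mm high, standing on the back rail of the chest, right half; origin in the middle of its underside. To be left alone.
- hammer: Hammer, 260 mm long, lying on the bench left of the chest; origin on its underside. To be left alone.
- screwdriver: Screwdriver lying on the bench right of the chest; origin on its underside. To be left alone.
- jar: Glass jar with a steel lid, 64 mm across, 80 mm high, on the bench right of the chest; origin in the middle of its underside. To be left alone.
- tape: Cardboard ring, 90 mm across, 24 mm high, lying on the bench left of the chest; origin in the middle of its underside. To be left alone.

How it is judged:
By the outcome, as a careful person would: the job done as asked, in the order asked, and still so for the second after the job is handed in, with the robot touching nothing.
It also fails if it takes over 45 s, if anything falls off the work surface, if the arm or the gripper's body presses on something with over 40 N, if the wrist force passes 120 N, or if a joint passes its speed limit or range.

ROBOT

A 6-joint arm with a two-finger parallel gripper is mounted at the origin on the work surface. World frame = base frame: x ahead of the robot, y to its left, z up, the work surface at z = 0. Lengths are in m, angles in degrees, forces in N, time in s.
With the tool pointing down it reaches from about 0.375 to 0.75 m from the base axis. Payload 9 kg.
Tool frame: the origin (TCP) lies at the very end of the fingers, on their centre line; the grasp point (between the pads) lies 19 mm behind it; z points along the fingers, y is the line along which they close (so a half turn about z gives the same grasp; the last joint's range is limited). The gripper opens to 85 mm and grips with 20 to 120 N. Pads are 22 mm wide; open, the fingers measure 114 mm over their backs; the gripper's body (76 mm by 85 mm) begins 54 mm behind the grasp point. The pads swing forward as they close: fully open they stand 13 mm farther back than shut.
Start: joints at [-78.077, 5.964, 5.575, 89.605, 0, 77.527], TCP at [0.248, -0.546, 0.231] pointing down, gripper open.
Joint ranges: [-171.21, 171.21], [-48.23, 106.86], [-62.78, 66.21], [-105.2, 120.99], [-86.42, 89.51], [-180, 180]. Speed limits (degrees/s): [127.2, 127.2, 147.25, 180, 180, 180].

INTERFACE

Orientations are given as a 3x3 rotation matrix whose columns are the frame's x, y, z axes.
In Python, from station import arm, snapshot gives the robot as it stands.
- The arm moves only by the shell command python3 -m pendant 'ROWS'. ROWS is JSON, a list that holds one entry, the list of rows, each a list of 7 numbers: the shift along the tool's x, y, z in cm, then the turn, a rotation vector about the tool's x, y, z in rad, then the finger opening in cm, from 0 to 8.54. In form: [[[tx, ty, tz, rx, ry, rz, gripper], ...]]. A call has 1 to 20 rows; each row shifts and turns the commanded pose from where the row before left it, along the tool's axes as they then stand; what a row does not reach is not made up. A row lasts 1/8 s, in which the tool goes at most 62.5 mm and 10.7 degrees, less where a joint would pass 70% of its speed; a pose out of reach is approached as far as the arm can. A call is refused whole if a number of a shift passes 6.25 or a number of a turn 0.188, either way. A call with a gripper value outside its range is refused whole. The fingers move at their own pace and stop on an object; the grip force is fixed at half the most. Time passes only in rows, so rows that do not move let the fingers close. It gives the time, the measured TCP pose, the force, the opening and the grip force at its end, in the units of the state.
- arm.read_state(): the state, without advancing time (a new reading comes with each control period).
- snapshot(name): name is "scene" or "top" or "wrist"; returns a dict with "image" (384x512x3 uint8, red, green, blue), "fx", "fy", "cx", "cy" (pixels), "position" and "orientation" of the camera in the world. Camera axes: x right, y down, z forward; pixel columns grow to the right and rows downward; lengths in m; the calibration is good to about 2 mm. The wrist camera is an equidistant fisheye: a pixel r from the principal point sees the ray r / f radians off the axis. A picture is of the moment at which its call begins. There is no depth.
- arm.finish_job(): hands the job in; it is judged then, once.
The state is a dict: "t": time; "joint_positions": joint angles; "joint_vel": joint speeds; "effort": joint torques, N m; "eef_pos": TCP position; "ee_rot": TCP orientation; "ft_force": force on the tool from outside, world axes, zero at the start; "ft_torque": the same for the moment, N m; "grip_width": opening from 0.0 (shut) to 1.0 (fully open); "grip_force": force on a finger pad.
Only numpy, scipy, OpenCV 4.12 (cv2) and the standard library are available. Lean on these libraries where they do the work, as an engineer would, in place of code of your own. Each camera call takes 0.05 s, during which the arm holds its last target. There are 200 camera calls.

## Working session

There is one attempt and no reset: what is moved stays moved. The work goes in short steps, Python scripts to look and compute and a shell command to move; the robot and the scene stay as the last step left them, time stands still between calls to the robot, and variables do not carry over. Pictures are saved under pics/ and viewed, at most 10 in all, crops included, and the job is handed in when it is done.

```bash
mkdir -p pics; python3 - <<'E'
from station import arm, snapshot
import cv2
for n in ("top","scene"):
    s=snapshot(n); cv2.imwrite(f"pics/{n}0.png",cv2.resize(s["image"][:,:,::-1],(800,600),interpolation=cv2.INTER_CUBIC))
    print(n,s["fx"],s["fy"],s["cx"],s["cy"],s["position"],s["orientation"])
st=arm.read_state();print(st["eef_pos"],st["ee_rot"],st["ft_force"],st["t"])
E
```

```text
top 432.2048377563742 432.2048377563742 255.4619229522064 199.9831986233966 [0.29901076 0.0131411  1.78540222] [[-0.01366268 -0.9903178   0.13814479]
 [-0.99988951  0.01434051  0.00391257]
 [-0.00585576 -0.13807607 -0.99040432]]
scene 413.90112978868586 413.90112978868586 252.05134762079234 181.29515864866278 [1.20139299 0.16471672 1.11115075] [[-0.19047536  0.81941585 -0.5406263 ]
 [ 0.98163617  0.15310804 -0.1137909 ]
 [-0.01046783 -0.55237269 -0.83353154]]
[ 0.24777518 -0.54613665  0.23060805] [[ 9.10732780e-01  4.12996072e-01 -2.20881961e-04]
 [ 4.12996042e-01 -9.10732104e-01  1.14163540e-03]
 [ 2.70326643e-04 -1.13094816e-03 -9.99999324e-01]] [-0.28294061  0.28838776 -0.82329084] 0.1
```

View pics/top0.png

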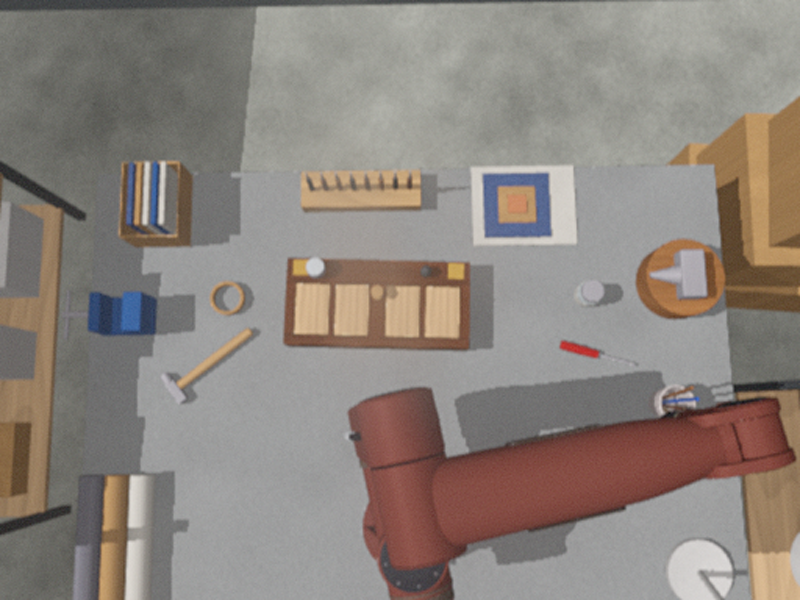

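View pics/scene0.png

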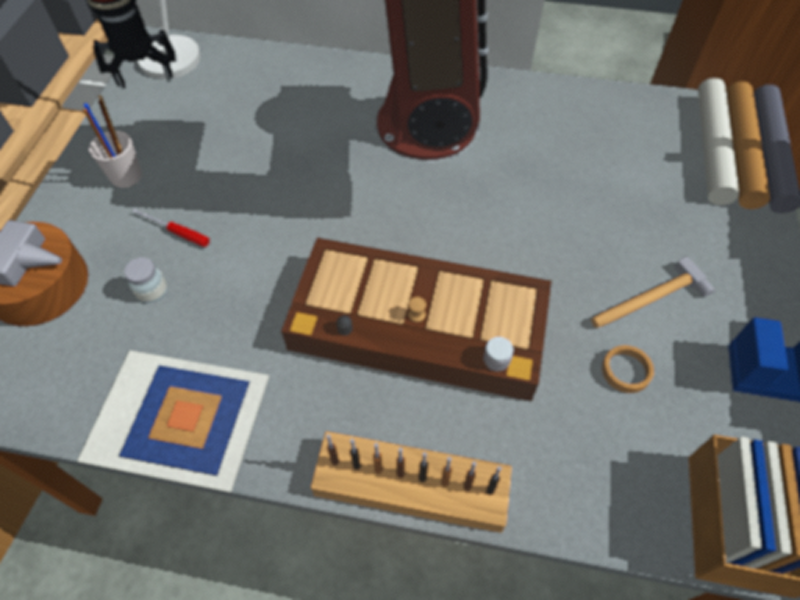

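The top view shows the chest spanning (288,258) to (468,349), with lid centres near (312,309), (351,310), (403,311) and (442,312). The tin is at (315,267), the spool at (377,292) and the punch at (426,270). The scene view agrees.

```bash
cat > h.py <<'E'
import numpy as np
C=dict(top=(432.2,255.46,199.98,[0.29901076,0.0131411,1.78540222],[[-0.01366268,-0.9903178,0.13814479],[-0.99988951,0.01434051,0.00391257],[-0.00585576,-0.13807607,-0.99040432]]),
scene=(413.9,252.05,181.3,[1.20139299,0.16471672,1.11115075],[[-0.19047536,0.81941585,-0.5406263],[0.98163617,0.15310804,-0.1137909],[-0.01046783,-0.55237269,-0.83353154]]))
def bp(c,u,v,z=0.075):
    f,cx,cy,p,R=C[c]; u=(u+.5)/1.5625-.5; v=(v+.5)/1.5625-.5
    d=np.array(R)@[(u-cx)/f,(v-cy)/f,1]; p=np.array(p); return (p+d*(z-p[2])/d[2]).round(4)
E
python3 - <<'E'
from h import *
for p in [(312,309),(351,310),(403,311),(442.5,312),(288,258.5),(469,262.5),(468,349),(284,345)]: print("top",p,bp("top",*p))
for p in [(508.5,315),(456,304),(388,291.5),(337,281)]: print("scene",p,bp("scene",*p))
print("spool",bp("top",377,292,.115),"tin",bp("top",316,267,.12),"punch",bp("top",426,271,.115))
E
```

```text
top (312, 309) [0.5505 0.2437 0.075 ]
top (351, 310) [0.5465 0.1438 0.075 ]
top (403, 311) [0.542  0.0107 0.075 ]
top (442.5, 312) [ 0.5379 -0.0902  0.075 ]
top (288, 258.5) [0.6835 0.3064 0.075 ]
top (469, 262.5) [ 0.666  -0.1615  0.075 ]
top (468, 349) [ 0.4422 -0.1527  0.075 ]
top (284, 345) [0.459  0.3146 0.075 ]
scene (508.5, 315) [0.5591 0.2456 0.075 ]
scene (456, 304) [0.5532 0.1465 0.075 ]
scene (388, 291.5) [0.5493 0.0153 0.075 ]
scene (337, 281) [ 0.5438 -0.0862  0.075 ]
spool [0.5854 0.0753 0.115 ] tin [0.6505 0.228  0.12  ] punch [ 0.6372 -0.0486  0.115 ]
```

```bash
cat > st.py <<'E'
from station import arm
import numpy as np
s=arm.read_state(); a=np.radians(-2.1); c,n=np.cos(a),np.sin(a)
p=np.array(s["eef_pos"]); d=p[:2]-[.546,.079]; R=np.array(s["ee_rot"])
print("t",s["t"],"pos",p.round(4),"chest xy",round(c*d[0]+n*d[1],4),round(-n*d[0]+c*d[1],4),"F",np.round(s["ft_force"],1),"grip",s["grip_width"])
print("z",R[:,2].round(3),"y",R[:,1].round(3))
E
python3 -m pendant '[[[0,0,0,0,0,0.154,0],[0,0,0,0,0,0.154,0],[0,0,0,0,0,0.154,0],[1.9,-3.9,0.4,0,0,0,0],[1.9,-3.9,0.4,0,0,0,0],[1.9,-3.9,0.4,0,0,0,0],[1.9,-3.9,0.4,0,0,0,0],[1.9,-3.9,0.4,0,0,0,0],[1.9,-3.9,0.4,0,0,0,0],[1.9,-3.9,0.4,0,0,0,0],[1.9,-3.9,0.4,0,0,0,0],[1.9,-3.9,0.4,0,0,0,0],[1.9,-3.9,0.4,0,0,0,0],[1.9,-3.9,0.4,0,0,0,0],[1.9,-3.9,0.4,0,0,0,0],[0,0,0,0,0.175,0,0],[0,0,0,0,0.175,0,0],[0,0,0,0,0,0,0]]]'; python3 st.py
```

```text
t: 2.35
eef_pos: [0.49, -0.0859, 0.1835]
ee_rot: [[0.961, -0.039, 0.275], [-0.038, -0.999, -0.008], [0.275, -0.002, -0.961]]
ft_force: [0.4, -0.9, 0.1]
grip_width: 0.004
grip_force: 0.0
t 2.35 pos [ 0.49   -0.0859  0.1835] chest xy -0.0499 -0.1669 F [ 0.4 -0.9  0.1] grip 0.00368468939183285
z [ 0.275 -0.008 -0.961] y [-0.039 -0.999 -0.002]
```

```bash
python3 -m pendant '[[[-0.9,0,3.1,0,0,0,0],[-0.9,0,3.1,0,0,0,0],[-0.85,0,3.0,0,0,0,0],[0,0,0,0,0,0,0]]]' >/dev/null; python3 st.py; python3 - <<'E'
from station import snapshot
import cv2
s=snapshot("scene");cv2.imwrite("pics/s1.png",cv2.resize(s["image"][130:280,150:370,::-1],(792,540),interpolation=cv2.INTER_CUBIC))
E
```

```text
t 2.85 pos [ 0.4904 -0.0859  0.0864] chest xy -0.0495 -0.1668 F [-0.9 -0.1 -0.3] grip 0.00039273224515027163
z [ 0.269 -0.006 -0.963] y [-0.039 -0.999 -0.005]
```

View pics/s1.png

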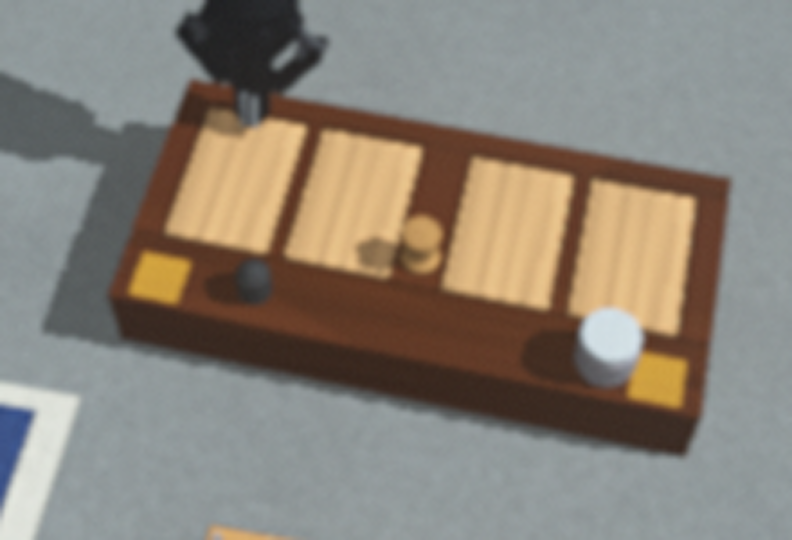

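The crop shows the shut fingertips at (252,124), just above the front part of lid 4. I'll press it gently.

```bash
python3 -m pendant '[[[-0.24,0,0.86,0,0,0,0],[0,0,0,0,0,0,0]]]' >/dev/null; python3 st.py; python3 -m pendant '[[[-0.03,0,0.1,0,0,0,0],[-0.03,0,0.1,0,0,0,0],[0,0,0,0,0,0,0]]]'>/dev/null; python3 st.py;  python3 -m pendant '[[[-0.03,0,0.1,0,0,0,0],[-0.03,0,0.1,0,0,0,0],[0,0,0,0,0,0,0]]]'>/dev/null; python3 st.py
```

```text
t 3.15 pos [ 0.4918 -0.0864  0.0799] chest xy -0.0481 -0.1673 F [-0.6  0.6  0.3] grip -0.0013759684052725351
z [ 0.275 -0.008 -0.961] y [-0.038 -0.999 -0.003]
t 3.525 pos [ 0.4916 -0.0863  0.0776] chest xy -0.0483 -0.1672 F [-0.   0.2  0.3] grip 0.0028465258654953723
z [ 0.275 -0.008 -0.961] y [-0.038 -0.999 -0.003]
t 3.9 pos [ 0.4917 -0.0863  0.0759] chest xy -0.0482 -0.1672 F [-3.6  0.9  4.3] grip 0.002140342941695608
z [ 0.276 -0.008 -0.961] y [-0.038 -0.999 -0.003]
```

```bash
for i in 1; do python3 -m pendant '[[[-0.03,0,0.1,0,0,0,0],[0,0,0,0,0,0,0]]]'>/dev/null; python3 st.py; done; python3 -m pendant '[[[-0.03,0,0.1,0,0,0,0],[0,0,0,0,0,0,0]]]'>/dev/null; python3 st.py; python3 -m pendant '[[[-0.03,0,0.1,0,0,0,0],[0,0,0,0,0,0,0]]]'>/dev/null; python3 st.py
```

```text
t 4.15 pos [ 0.4918 -0.0864  0.0757] chest xy -0.0481 -0.1672 F [-8.1  2.5 12.3] grip 0.00022107973498606268
z [ 0.276 -0.008 -0.961] y [-0.038 -0.999 -0.002]
t 4.4 pos [ 0.4919 -0.0864  0.0755] chest xy -0.048 -0.1673 F [-14.4   3.3  21.6] grip -0.002583334342910666
z [ 0.276 -0.008 -0.961] y [-0.038 -0.999 -0.002]
t 4.65 pos [ 0.492  -0.0864  0.0754] chest xy -0.0479 -0.1673 F [-20.4   6.5  30.5] grip 2.4706733544068207e-05
z [ 0.277 -0.009 -0.961] y [-0.038 -0.999 -0.002]
```

Lid 4 is firm: 30 N with less than 1 mm of give. Next is lid 3, pressed slightly farther in from the edge.

```bash
python3 -m pendant '[[[0.57,0,-1.9,0,0,0,0],[0.4,-3.4,0.1,0,0,0,0],[0.4,-3.4,0.1,0,0,0,0],[0,-3.4,0,0,0,0,0],[0,0,0,0,0,0,0],[-0.35,0,1.15,0,0,0,0],[0,0,0,0,0,0,0]]]' >/dev/null; python3 st.py; for i in 1; do :; done; python3 -m pendant '[[[-0.06,0,0.2,0,0,0,0],[0,0,0,0,0,0,0]]]'>/dev/null; python3 st.py; python3 -m pendant '[[[-0.06,0,0.2,0,0,0,0],[0,0,0,0,0,0,0]]]'>/dev/null; python3 st.py; python3 -m pendant '[[[-0.06,0,0.2,0,0,0,0],[0,0,0,0,0,0,0]]]'>/dev/null; python3 st.py
```

```text
t 5.525 pos [0.5027 0.0148 0.0789] chest xy -0.0409 -0.0657 F [0.  0.3 1.6] grip 0.0002624053992295504
z [ 0.273 -0.008 -0.962] y [-0.039 -0.999 -0.003]
t 5.775 pos [0.5036 0.0149 0.0784] chest xy -0.04 -0.0656 F [ 0.5  0.6 -0.2] grip -0.0018876194671891067
z [ 0.275 -0.008 -0.961] y [-0.039 -0.999 -0.003]
t 6.025 pos [0.5037 0.0152 0.0765] chest xy -0.0399 -0.0653 F [-0.5  0.2  0.3] grip -0.0011863821174122194
z [ 0.275 -0.008 -0.961] y [-0.038 -0.999 -0.003]
t 6.275 pos [0.5036 0.0154 0.0742] chest xy -0.0401 -0.0651 F [-0.8 -0.  -0.3] grip -0.0022858036794302134
z [ 0.275 -0.008 -0.961] y [-0.038 -0.999 -0.003]
```

```bash
python3 -m pendant '[[[-0.06,0,0.2,0,0,0,0],[0,0,0,0,0,0,0]]]'>/dev/null; python3 st.py; python3 -m pendant '[[[-0.06,0,0.2,0,0,0,0],[0,0,0,0,0,0,0]]]'>/dev/null; python3 st.py; python3 - <<'E'
from station import snapshot
import cv2
s=snapshot("scene");cv2.imwrite("pics/s2.png",cv2.resize(s["image"][130:280,150:370,::-1],(792,540),interpolation=cv2.INTER_CUBIC))
E
```

```text
t 6.525 pos [0.5035 0.0155 0.0721] chest xy -0.0402 -0.065 F [0.5 0.6 0.8] grip -0.0004890340536091839
z [ 0.275 -0.008 -0.961] y [-0.038 -0.999 -0.003]
t 6.775 pos [0.5035 0.0155 0.07  ] chest xy -0.0402 -0.0651 F [-0.8  0.1  0.1] grip -0.0016292176428413297
z [ 0.275 -0.008 -0.961] y [-0.038 -0.999 -0.003]
```

View pics/s2.png

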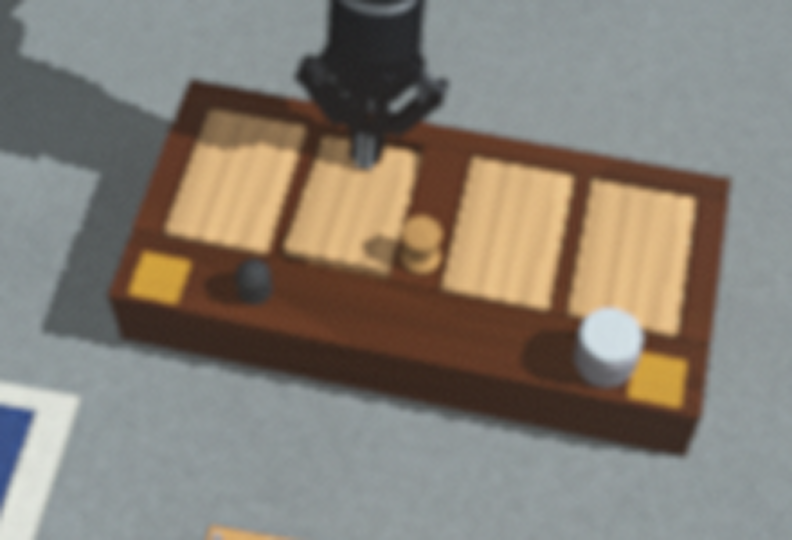

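The crop shows the fingertips at (366,160) on lid 3, with a dark gap opening along its near edge at about (400,147). There is almost no force 5 mm below flush, so this lid rocks. I'll push it down along the arc.

```bash
python3 -m pendant '[[[-0.03,0,0.41,0,0,0,0],[-0.03,0,0.41,0,0,0,0],[-0.03,0,0.41,0,0,0,0],[-0.03,0,0.41,0,0,0,0],[0,0,0,0,0,0,0]]]'>/dev/null; python3 st.py; python3 -m pendant '[[[-0.03,0,0.41,0,0,0,0],[-0.03,0,0.41,0,0,0,0],[-0.03,0,0.41,0,0,0,0],[0,0,0,0,0,0,0]]]'>/dev/null; python3 st.py;  python3 -m pendant '[[[-0.03,0,0.41,0,0,0,0],[-0.03,0,0.41,0,0,0,0],[0,0,0,0,0,0,0]]]'>/dev/null; python3 st.py;python3 - <<'E'
from station import snapshot
import cv2
s=snapshot("scene");cv2.imwrite("pics/s3.png",cv2.resize(s["image"][130:280,150:370,::-1],(792,540),interpolation=cv2.INTER_CUBIC))
E
```

```text
t 7.45 pos [0.5067 0.0154 0.0536] chest xy -0.037 -0.065 F [-0.4  1.  -0.3] grip 0.001958573340231121
z [ 0.275 -0.007 -0.962] y [-0.038 -0.999 -0.003]
t 7.95 pos [0.5089 0.0154 0.0412] chest xy -0.0347 -0.0649 F [-1.2  0.2 -0.5] grip -0.00211899608834706
z [ 0.274 -0.007 -0.962] y [-0.038 -0.999 -0.003]
t 8.325 pos [0.5112 0.0151 0.0358] chest xy -0.0324 -0.0651 F [-18.6   1.8  24.6] grip -0.0025689391757353778
z [ 0.275 -0.008 -0.961] y [-0.038 -0.999 -0.002]
```

View pics/s3.png

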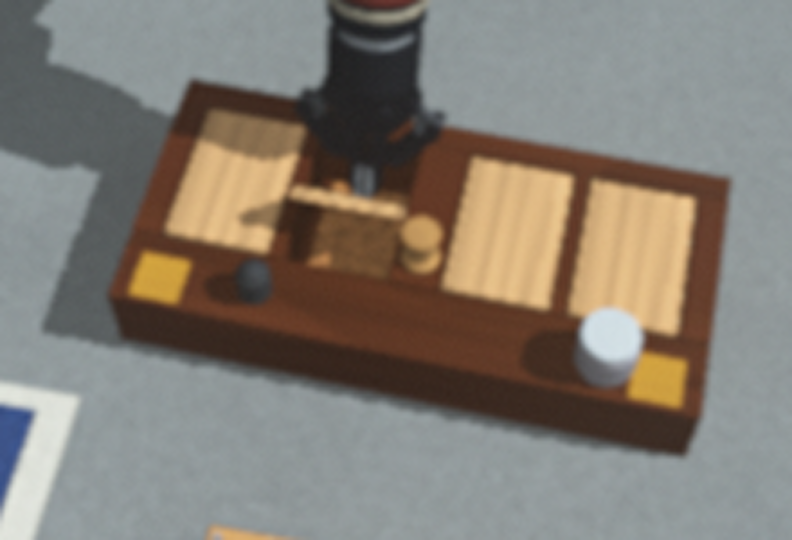

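The crop shows lid 3 standing steeply open, with its far edge up at (345,200) and the bare well floor visible behind it. The 25 N reaction means it is at its stop. I'll back out along the tool axis.

```bash
python3 -m pendant '[[[0,0,-1,0,0,0,0],[0,0,-2,0,0,0,0],[0,0,-3,0,0,0,0],[0,0,-4,0,0,0,0],[0,0,-4,0,0,0,0],[0,0,-4,0,0,0,0],[0,0,0,0,0,0,0],[0,0,0,0,0,0,0]]]'>/dev/null; python3 st.py;python3 - <<'E'
from station import snapshot
import cv2
s=snapshot("scene");cv2.imwrite("pics/s4.png",cv2.resize(s["image"][130:280,150:370,::-1],(792,540),interpolation=cv2.INTER_CUBIC))
E
```

```text
t 9.375 pos [0.4615 0.0166 0.2063] chest xy -0.0821 -0.0654 F [-0.7  0.1 -0.8] grip -0.0026284169677867216
z [ 0.275 -0.008 -0.962] y [-0.038 -0.999 -0.003]
```

View pics/s4.png

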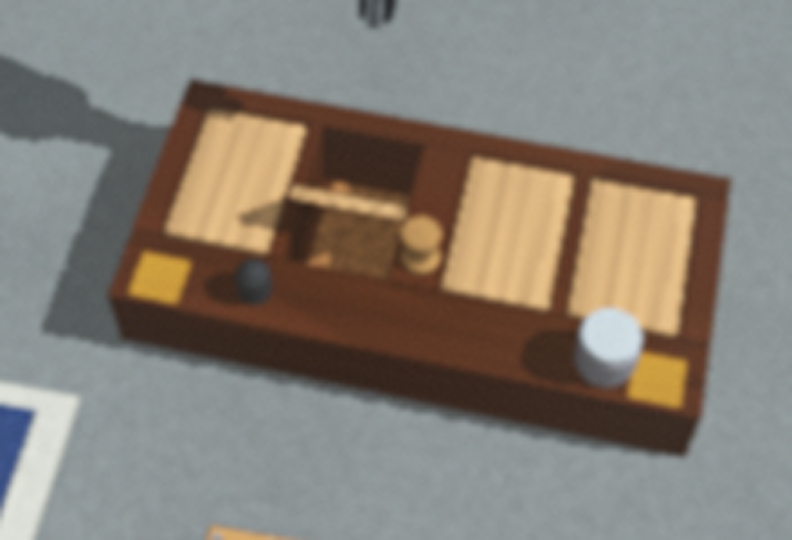

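The lid stays open with its edge at (345,200). The hand is clear, and the spool, tin and punch haven't moved.

```bash
python3 -c "
from station import arm
print(arm.finish_job())"
```

```text
the job is handed in; nothing more can be done
None
```

Lid 3 (third from the left) was the one that rocked; I pushed its near edge down to the stop and left it standing open with the hand clear, the spool, tin and punch unmoved, and handed in the job at about 9.4 s.

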